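# Nip a glued cardboard pad in the bench press with one turn of its wheel

### The job

A freshly glued cardboard pad sticks part-way out of the front of the bench press. With the fingertips only, push it straight in along the bed until it sits square against the stop at the back, then push the hand wheel round clockwise (seen from above) by its upright handle through exactly one full turn, so that the platen comes down and nips the pad. Do not pinch or lift anything, leave the tins, glue, scissors and brush where they are, and finish clear of the press.

Things in the scene. Friction and masses are not known exactly. Their poses are not given: they have to be found in the camera images.
- press: Bench nipping press, green cast iron, fixed. Origin on the wheel's upright axis at bench height; x from its front to its back (away from the robot within 0.25 rad), y to its left, z up. Bed 280 (x) by 230 mm, top 28 mm above the bench. Over it the steel platen, 190 (x) by 150 mm, centred on the axis, carried by a screw. The hand wheel lies flat on top.
- back_stop (a point): Middle of the upper front edge of the steel stop that runs across the back of the bed: front face 100 mm behind the wheel's axis, 170 mm wide, 26 mm high above the bed.
- crosshead (a point): Centre of the top of the press's crosshead, on the wheel's axis, 160 mm above the bench. The crosshead is 44 mm deep (x), 35 mm high; it stands on two 22 mm columns at 93 mm either side (y), whose nuts reach 178 mm above the bench.
- pad: Flat glued cardboard pad, 200 (x) by 130 by 24 mm, about 140 g, loose on the bed, its far end under the platen with 2 to 5 mm of air above. Origin at the centre of its underside. It starts 30 to 50 mm short of the stop, up to 6 mm to a side and 0.08 rad askew. Home, its far edge is flat on the stop, its origin on the wheel's axis and its front edge 100 mm in front of the axis.
- press_wheel (a joint): Turn of the hand wheel, rad, growing clockwise seen from above; a turn lowers platen, wheel and handle 6 mm. Starts between -1.2 and 1.2 and stays where left. At value q the handle stands at angle -pi/2 - q about the press's z (at 0 on its right, -y). Takes about 4 N at the handle; the facing meets the pad in the last part of the turn and adds very little.
- wheel_handle (a point): Upright black handle on the hand wheel; the point is on its centre line at mid-height, about 252 mm above the bench. Handle 20 mm thick, 50 mm from the wheel's axis, top 30 mm above this point. The steel wheel under it is 125 mm across; its rim's top is 31 mm and its hub's top 24 mm below this point.
- platen_facing: Black rubber facing, 190 by 150 mm, under the platen, springy (8 N per mm). Origin at the centre of its underside, 54 to 57 mm above the bench at the start. A full turn of the wheel presses it 1.4 to 3.8 mm into the pad.
- tin_a: Bystander: open ribbed steel tin, 74 mm across, 108 mm high, beside the press. Origin at the centre of its underside.
- tin_b: Bystander: a second tin like it.
- tin_low: Bystander: open low brass-coloured tin, 92 mm across, 40 mm high, beside the press. Origin at the centre of its underside.
- glue: Bystander: white glue bottle, 58 mm across, 145 mm high, beside the press. Origin at the centre of its underside.
- tin_front: Bystander: open tin, 66 mm across, 75 mm high, at the front left corner of the press. Origin at the centre of its underside.
- scissors: Bystander: scissors, 155 mm long, 10 mm high, lying near the front right corner of the press. Origin at the pivot end of the blades, on the bench.
- brush: Bystander: glue brush, 170 mm long, lying in front of the press on the right. Origin at mid-length on the bench.
Not all that is in view belongs to the job. Leave any green look-alike of the pad alone.

How it is judged:
By the outcome, as a careful person would: the job done as asked, in the order asked, and still so for the second after the job is handed in, with the robot touching nothing.
It also fails if it takes over 61 s, if anything falls off the work surface, if the arm or the gripper's body presses on something with over 40 N, if the wrist force passes 120 N, or if a joint passes its speed limit or range.

### The arm

A 7-joint arm with a two-finger parallel gripper is mounted at the origin on the work surface. World frame = base frame: x ahead of the robot, y to its left, z up, the work surface at z = 0. Lengths are in m, angles in rad, forces in N, time in s.
With the tool pointing down it reaches from about 0.4 to 0.85 m from the base axis. Payload 10.4 kg.
Tool frame: the origin (TCP) lies midway between the tips of the shut fingers; the grasp point (between the pads) lies 19 mm behind it; z points along the fingers, y is the line along which they close (so a half turn about z gives the same grasp; the last joint's range is limited). The gripper opens to 85 mm and grips with 20 to 120 N. Pads are 22 mm wide; open, the fingers measure 114 mm over their backs; the gripper's body (76 mm by 85 mm) begins 54 mm behind the grasp point. The pads swing forward as they close: fully open they stand 13 mm farther back than shut.
Start: joints at [-0.023, 0.332, -0.065, 1.46, 0.022, 1.35, -0.088], TCP at [0.625, 0, 0.2] pointing down, gripper open.
Joint ranges: [-2.6, 2.6], [-0.5, 2.12], [-1.47, 1.34], [0.16, 2.42], [-1.27, 4.41], [0.06, 2.06], [-2.6, 2.6]. Speed limits (rad/s): [2.22, 2.22, 2.79, 2.79, 3.14, 3.14, 3.14].

### API

Orientations are given as a unit quaternion [x, y, z, w].
In Python, from workcell import get_obs, camera, camera_params, hand_in gives the robot as it stands.
- The arm moves only by the tool carry_out, never from a script. Its argument "commands" is a list that holds one entry, the list of rows, each a list of 6 numbers: the shift along the tool's x, y, z in units of 40 mm (1.0 is 40 mm), then the turn, a rotation vector about the tool's x, y, z in units of 6 degrees (1.0 is 6 degrees). In form: [[[x, y, z, ax, ay, az], ...]]. A call has 1 to 20 rows; each row shifts and turns the commanded pose from where the row before left it, along the tool's axes as they then stand; what a row does not reach is not made up. A row lasts 1/12 s, in which the tool goes at most 41.7 mm and 7.16 degrees, less where a joint would pass 70% of its speed; a pose out of reach is approached as far as the arm can. A call is refused whole if a number of a shift passes 1 or a number of a turn 1, either way. A call with a gripper value outside its range is refused whole. "hand" is the closure, from -1 (fully open) to 1 (shut), set as the call begins (left out, the last holds). The fingers move at their own pace and stop on an object; "force" is the grip in N (left out, the last holds). Time passes only in rows, so rows that do not move let the fingers close. It gives the time, the measured TCP pose, the force, the opening and the grip force at its end, in the units of the state.
- get_obs(): the state, without advancing time (a new reading comes with each control period).
- camera(name): name is "scene" or "side" or "wrist"; returns the picture (384x512x3 uint8, red, green, blue); there is no depth.
- camera_params(name): a dict with "mtx" (3x3 intrinsics, pixels), "k1" (the pictures are not rectified: a ray, as slopes to the right and down, at radius r is drawn at 1 + k1 r^2 times it, then the intrinsics apply), "R" (3x3) and "t" (3): a world point X has camera coordinates R X + t. Camera axes: x right, y down, z forward; pixel columns grow to the right and rows downward; lengths in m; the calibration is good to about 2 mm. A picture is of the moment at which its call begins: read the wrist's pose just before it. camera_params takes no time and is no camera call; for the wrist camera it gives the pose at the moment of the call.
- hand_in(): hands the job in; it is judged then, once.
The state is a dict: "clock": time; "joint_pos": joint angles; "joint_velocities": joint speeds; "tau": joint torques, N m; "position": TCP position; "ee_rot": TCP orientation; "ft_force": force on the tool from outside, world axes, zero at the start; "torque": the same for the moment, N m; "grip_width": opening from 0.0 (shut) to 1.0 (fully open); "grasp_force": force on a finger pad.
Only numpy, scipy, OpenCV 4.12 (cv2) and the standard library are available. Lean on these libraries where they do the work, as an engineer would, in place of code of your own. Each camera call takes 0.05 s, during which the arm holds its last target. There are 200 camera calls.

## Working session

There is one attempt and no reset: what is moved stays moved. The work goes in short steps, Python scripts to look and compute and a tool call to move; the robot and the scene stay as the last step left them, time stands still between calls to the robot, and variables do not carry over. Pictures are saved under pics/ and viewed, at most 10 in all, crops included, and the job is handed in when it is done.

Besides the shell and the picture viewer there is one more tool, called after "Request:" by a JSON object that holds its "name" and its "arguments", one argument or row to a line. carry_out: Moves the arm, as the interface text tells. Its arguments: {"type":"object","properties":{"commands":{"type":"array"},"hand":{"type":"number"},"force":{"type":"number"}},"required":["commands"]}

```bash
mkdir -p pics; ls
python3 - <<'E'
from workcell import *
import cv2,numpy as np
o=get_obs();print(o['clock'],o['position'],o['ee_rot'])
for n in("scene","side"):
    p=camera_params(n);print(n,p)
    cv2.imwrite(f"pics/{n}0.png",cv2.resize(camera(n)[:,:,::-1],(800,600),interpolation=cv2.INTER_CUBIC))
E
```

```text
pics
0.0 [6.24563336e-01 3.00595518e-06 1.98995968e-01] [ 7.07112866e-01  7.07100312e-01 -5.34639101e-04 -5.08058046e-04]
scene {'mtx': array([[365.56948921,   0.        , 259.38875926],
       [  0.        , 365.56948921, 185.35482633],
       [  0.        ,   0.        ,   1.        ]]), 'k1': 0.01639547059636559, 'R': array([[ 8.01540472e-01,  5.97940475e-01, -2.45271335e-04],
       [ 3.69535440e-01, -4.95685435e-01, -7.85964063e-01],
       [-4.70081303e-01,  6.29891369e-01, -6.18272134e-01]]), 't': array([-0.43495667, -0.05991509,  1.27828686])}
side {'mtx': array([[448.22999387,   0.        , 247.12154149],
       [  0.        , 448.22999387, 189.70475367],
       [  0.        ,   0.        ,   1.        ]]), 'k1': -0.1418682897578624, 'R': array([[ 0.888415  , -0.4590239 ,  0.0039805 ],
       [-0.26941918, -0.52842721, -0.80509502],
       [ 0.37166126,  0.71418607, -0.59313251]]), 't': array([-0.46180822,  0.2654892 ,  1.33338054])}
```

View pics/scene0.png

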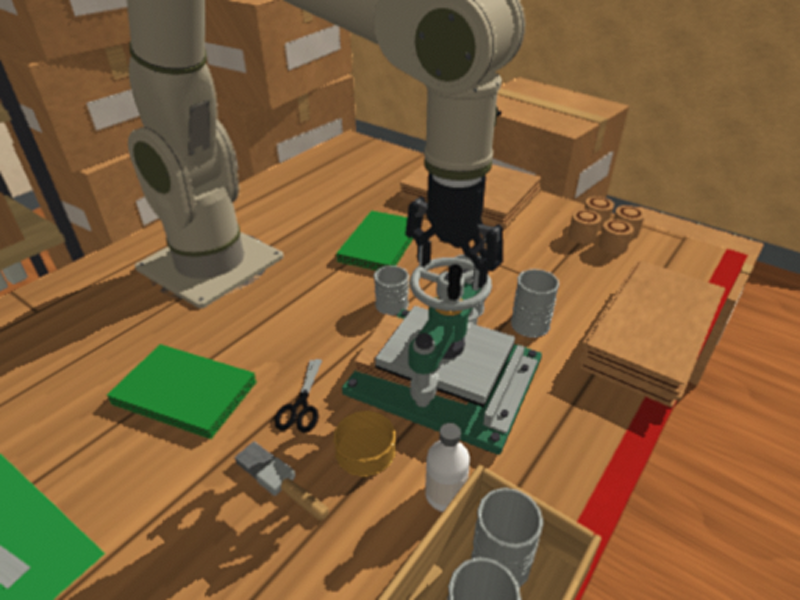

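View pics/side0.png

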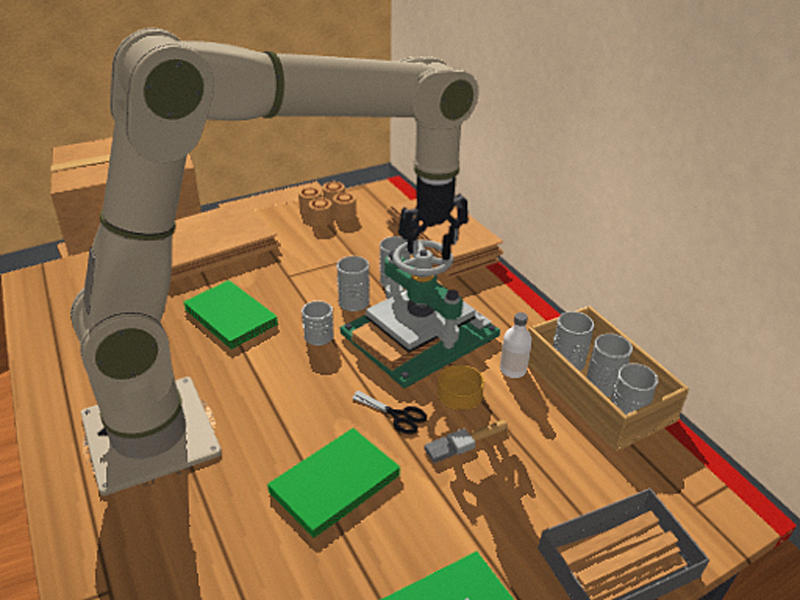

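The pad should be the brown cardboard on the press bed: side (395,345), scene (395,365). Possible confusions are the green slabs at side (230,312) and (335,480), and the cardboard stacks at scene (650,330) and side (220,255). I'll check the pad and the press in a close crop.

```bash
cat > h.py <<'E'
import numpy as np,cv2
from workcell import *
def ray(p,u,v):
    x=(u-p['mtx'][0,2])/p['mtx'][0,0];y=(v-p['mtx'][1,2])/p['mtx'][1,1]
    a,b=x,y
    for _ in range(20):
        s=1+p['k1']*(a*a+b*b);a,b=x/s,y/s
    return -p['R'].T@p['t'],p['R'].T@np.array([a,b,1])
def onz(p,u,v,z):
    c,d=ray(p,u,v);return c+d*(z-c[2])/d[2]
def proj(p,X):
    c=np.atleast_2d(X)@p['R'].T+p['t'];a=c[:,:2]/c[:,2:];a=a*(1+p['k1']*(a**2).sum(1,keepdims=True))
    return a*p['mtx'][0,0]+p['mtx'][:2,2]
def crop(img,x0,y0,w,h,s): return cv2.resize(img[y0:y0+h,x0:x0+w,::-1],None,fx=s,fy=s,interpolation=cv2.INTER_CUBIC)
E
python3 - <<'E'
from h import *
a=crop(camera('side'),212,145,114,114,3.5);b=crop(camera('scene'),212,155,140,140,2.85)
cv2.imwrite('pics/c1.png',np.hstack([a[:399,:399],b[:399,:399]]))
E
```

```text
(no output)
```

View pics/c1.png

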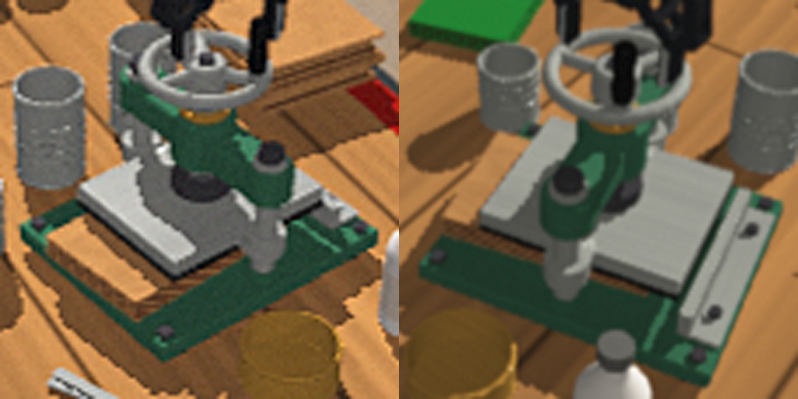

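Crop: the pad is the brown slab on the green bed. Left half (side view): its front-right top corner is at (137,300) and front-left at (48,245). The bed corners are (22,230), (163,352), (377,237). The black handle runs (262,20)–(255,70). Right half (scene view): bed corners (420,265), (703,378), (782,203), handle (625,45)–(620,103).

Run:
```python
from h import *
from scipy.optimize import least_squares
S,C=camera_params('side'),camera_params('scene')
s=lambda X,Y:(212+X/3.5,145+Y/3.5); c=lambda X,Y:(212+(X-399)/2.85,155+Y/2.85)
obs=[(S,s(22,230),(-.14,.115,.028)),(S,s(163,352),(-.14,-.115,.028)),(S,s(377,237),(.14,-.115,.028)),
(C,c(420,265),(-.14,-.115,.028)),(C,c(703,378),(.14,-.115,.028)),(C,c(782,203),(.14,.115,.028)),
(S,s(270,150),(0,-.093,.178)),(C,c(568,178),(0,-.093,.178))]
def W(q,l):
    a=q[2];l=np.array(l);return np.array([q[0]+np.cos(a)*l[0]-np.sin(a)*l[1],q[1]+np.sin(a)*l[0]+np.cos(a)*l[1],l[2]])
f=lambda q:np.concatenate([proj(p,W(q,l))[0]-uv for p,uv,l in obs])
r=least_squares(f,[.68,0,0],loss='soft_l1');q=r.x;print(q,f(q).round(1))
def L(X):
    d=X-[q[0],q[1],0];a=q[2];return np.round([np.cos(a)*d[0]+np.sin(a)*d[1],-np.sin(a)*d[0]+np.cos(a)*d[1],d[2]],4)
for n,p,uv,z in[('padFL',S,s(48,245),.052),('padFR',S,s(137,300),.052),('padFRscene',C,c(447,222),.052),('hand mid S',S,s(258,46),.252),('hand mid C',C,c(623,74),.252),('hubS',S,s(206,60),.228),('hubC',C,c(622,75),.228),('nutS',S,s(270,150),.178)]:
    print(n,L(onz(p,*uv,z)))
def tri(a,b):
    A=[];B=[]
    for (p,uv) in(a,b):
        c0,d=ray(p,*uv);d/=np.linalg.norm(d);M=np.eye(3)-np.outer(d,d);A.append(M);B.append(M@c0)
    return np.linalg.solve(sum(A),sum(B))
X=tri((S,s(258,46)),(C,c(623,74)));print('handle',X,L(X))
for n,U,V,w,h in(('s',0,0,0,0),):pass
# tin front, scissors, brush (800x600 px)
k=.64
for n,p,u,v,z in[('tinfront base S',S,318,340,0),('tinfront top S',S,318,308,.075),('tinB top S',S,353,264,.108),('sciss tip',S,355,395,0),('brush end',S,430,450,0),('lowtin',S,460,375,.04),('glue top',S,520,320,.145)]:
    print(n,onz(p,u*k,v*k,z).round(3),L(onz(p,u*k,v*k,z)))
print(get_obs()['joint_pos'].round(3),camera_params('wrist')['t'],camera_params('wrist')['R'])
```

```text
[0.61298792 0.01438732 0.18159032] [-1.3 -1.9 -0.1 -0.5  1.5 -1.7 -2.9  0.1  0.7  0.7  0.1 -0.4  0.6 -0.3
 -1.4 -0.5]
padFL [-0.152   0.0451  0.052 ]
padFR [-0.1332 -0.0684  0.052 ]
padFRscene [-0.1257 -0.0731  0.052 ]
hand mid S [ 0.0239 -0.0414  0.252 ]
hand mid C [ 0.0243 -0.0402  0.252 ]
hubS [-0.0036 -0.0028  0.228 ]
hubC [ 0.0132 -0.0122  0.228 ]
nutS [-0.0025 -0.0931  0.178 ]
handle [ 0.64427695 -0.02123156  0.2519273 ] [ 0.0243 -0.0407  0.2519]
tinfront base S [0.406 0.111 0.   ] [-0.1864  0.1325  0.    ]
tinfront top S [0.417 0.127 0.075] [-0.1723  0.1466  0.075 ]
tinB top S [0.539 0.205 0.108] [-0.0384  0.2005  0.108 ]
sciss tip [ 0.405 -0.084  0.   ] [-0.2226 -0.0595  0.    ]
brush end [ 0.467 -0.282  0.   ] [-0.197  -0.2649  0.    ]
lowtin [ 0.602 -0.167  0.04 ] [-0.0436 -0.1762  0.04  ]
glue top [ 0.728 -0.179  0.145] [ 0.0779 -0.2105  0.145 ]
[-0.023  0.333 -0.065  1.461  0.022  1.35  -0.088] [-0.62430532 -0.04122174  0.38046179] [[ 9.99999706e-01  6.95767798e-04 -3.20802282e-04]
 [ 7.61168150e-04 -9.49934493e-01  3.12448202e-01]
 [-8.73497561e-05 -3.12448354e-01 -9.49934744e-01]]
```

Run:
```python
from h import *
S,C=camera_params('side'),camera_params('scene')
for x in(.575,.625,.675):
    X=[x,0,.213];print(x,(proj(S,X)/.64).round(),(proj(C,X)/.64).round())
o=get_obs();print(o['clock'],o['ft_force'],o['position'])
cv2.imwrite('pics/w1.png',np.hstack([crop(camera('wrist'),0,0,512,384,.78),crop(camera('scene'),240,100,100,75,4)]) if 0 else crop(camera('wrist'),0,0,512,384,1.5))
```

```text
0.575 [[411. 266.]] [[422. 280.]]
0.625 [[432. 260.]] [[449. 292.]]
0.675 [[453. 254.]] [[478. 305.]]
0.2 [ 0.39876507 -0.33762506 -0.20215589] [6.24777612e-01 2.68939859e-05 1.99350859e-01]
```

View pics/w1.png

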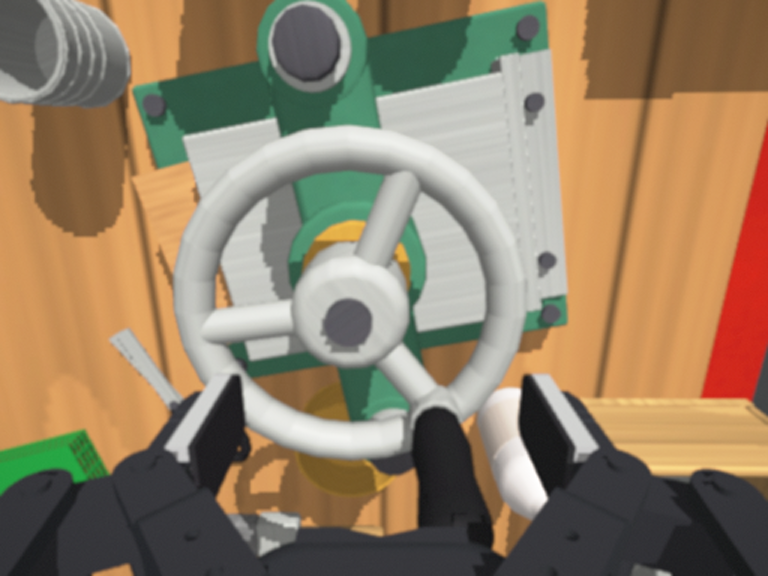

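Run:
```python
from h import *
a=crop(camera('side'),245,110,66,66,6);b=crop(camera('scene'),250,115,80,80,5)
cv2.imwrite('pics/c2.png',np.hstack([a[:396],b[:396]]))
```

```text
(no output)
```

View pics/c2.png

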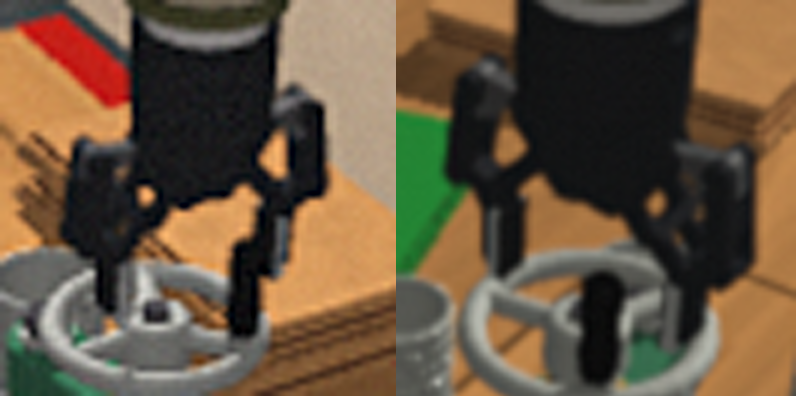

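The open fingers straddle the handle with their tips at about z 0.24–0.25. I'll rise straight up first, then turn so that the closing line lies along the press's y with the camera towards the robot.

Request:
{"name": "carry_out", "arguments": {
  "commands": [
    [[0, 0, -1, 0, 0, 0], [0, 0, -1, 0, 0, 0], [0, 0, -0.75, 0, 0, 0], [0, 0, 0, 0, 0, -1], [0, 0, 0, 0, 0, -1], [0, 0, 0, 0, 0, -1], [0, 0, 0, 0, 0, -1], [0, 0, 0, 0, 0, -1], [0, 0, 0, 0, 0, -1], [0, 0, 0, 0, 0, -1], [0, 0, 0, 0, 0, -1], [0, 0, 0, 0, 0, -1], [0, 0, 0, 0, 0, -1], [0, 0, 0, 0, 0, -1], [0, 0, 0, 0, 0, -1], [0, 0, 0, 0, 0, -1], [0, 0, 0, 0, 0, -1], [0, 0, 0, 0, 0, -1], [0, 0, 0, 0, 0, -1], [0, 0, 0, 0, 0, -0.7]]
  ]
}}

```text
clock: 2.02
position: [0.625, -0.0, 0.3098]
ee_rot: [-0.092, 0.996, 0.0, -0.0]
ft_force: [-0.7, -0.1, 0.9]
grip_width: 0.999
grasp_force: 0.0
```

Request:
{"name": "carry_out", "arguments": {
  "commands": [
    [[1, 0.1, 0, 0, 0, 0], [1, 0.1, 0, 0, 0, 0], [1, 0, 0, 0, -1, 0], [1, 0, 0, 0, -1, 0], [0.8, 0, 0, 0, -1, 0], [0, 0, 0, 0, 0, 0], [0, 0, 0, 0, 0, 0]]
  ],
  "hand": -0.4
}}

```text
clock: 2.6
position: [0.458, -0.0222, 0.3062]
ee_rot: [-0.089, 0.989, 0.011, 0.12]
ft_force: [0.7, 0.8, 1.0]
grip_width: 0.701
grasp_force: 0.0
```

Run:
```python
from h import *
o=get_obs();print(o['clock'],o['position'],o['ee_rot'],o['joint_pos'].round(2),o['grip_width'])
S,C=camera_params('side'),camera_params('scene')
q=o['position'];a=camera('side');b=camera('scene')
x=proj(S,q)[0];y=proj(C,q)[0];print(x,y)
x0,y0=(x-[33,50]).astype(int);x1,y1=(y-[33,50]).astype(int);print(x0,y0,x1,y1)
A=np.hstack([crop(a,x0,y0,66,66,6),crop(b,x1,y1,66,66,6)])
w=camera('wrist');np.save('w.npy',w);p=camera_params('wrist');np.save('wp.npy',p,allow_pickle=True)
cv2.imwrite('pics/c3.png',A);cv2.imwrite('pics/w3.png',crop(w,0,0,512,384,1.5))
```

```text
2.6 [ 0.45800385 -0.02219335  0.30617007] [-0.08851708  0.98871351  0.01063341  0.12040457] [ 0.26 -0.26 -0.23  1.87 -0.11  1.29  1.81] 0.7014133334264431
[232.20511572 157.92963614] [224.84728635 134.17479051]
199 107 191 84
```

View pics/c3.png

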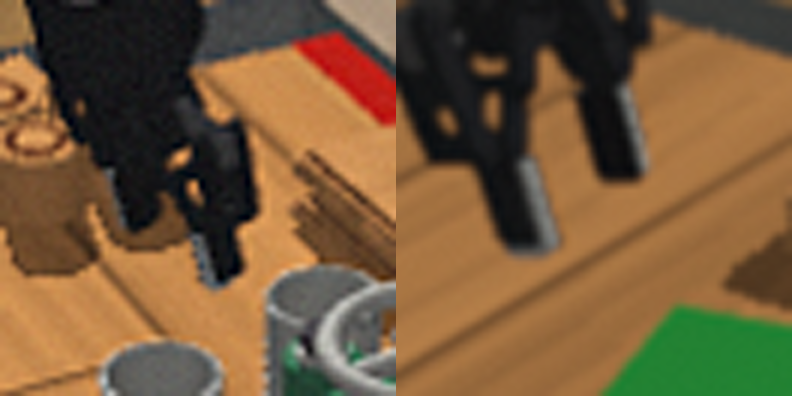

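View pics/w3.png

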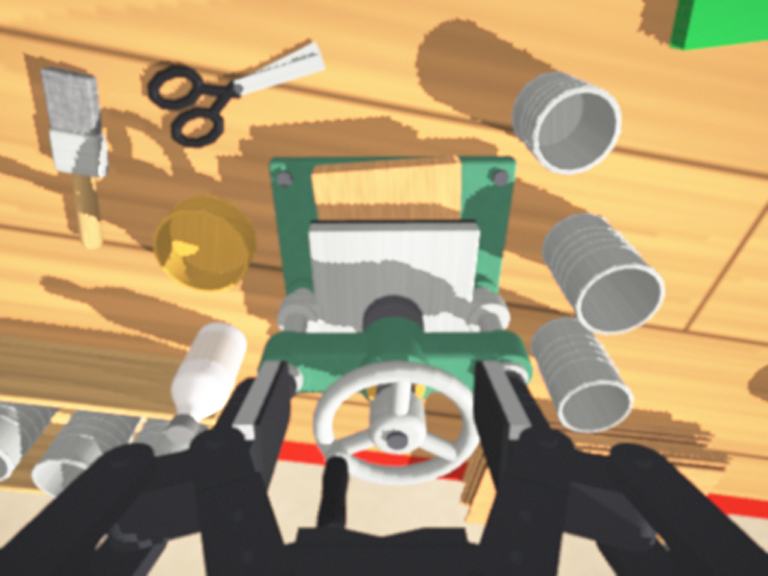

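```bash
cat >> h.py <<'E'
def tri(a,b):
    A=[];B=[]
    for (p,uv) in(a,b):
        c0,d=ray(p,*uv);d/=np.linalg.norm(d);M=np.eye(3)-np.outer(d,d);A.append(M);B.append(M@c0)
    return np.linalg.solve(sum(A),sum(B))
E
python3 - <<'E'
from h import *
from scipy.spatial.transform import Rotation as Ro
S,C=camera_params('side'),camera_params('scene')
o=get_obs();R=Ro.from_quat(o['ee_rot'])
for sx,sc in(((135,230),(535,250)),((222,285),(535,250)),((222,285),(620,180)),((135,230),(620,180))):
    X=tri((S,(199+sx[0]/6,107+sx[1]/6)),(C,(191+(sc[0]-396)/6,84+sc[1]/6)))
    print(X.round(3),'tool frame',R.inv().apply(X-o['position']).round(3), proj(S,X)-[199+sx[0]/6,107+sx[1]/6])
p=np.load('wp.npy',allow_pickle=True).item()
q=np.array([.613,.0144,.1816])
def L(X):
    d=X-[q[0],q[1],0];a=q[2];return np.round([np.cos(a)*d[0]+np.sin(a)*d[1],-np.sin(a)*d[0]+np.cos(a)*d[1],d[2]],4)
for n,u,v,z in[('bedFR',270,158,.028),('bedFL',516,157,.028),('padFR',313,167,.052),('padFL',460,157,.052),('padR@platen',315,219,.052),('padL@platen',462,219,.052),('tinfront rim',571,125,.075),('sciss tip',320,50,0),('sciss rings',196,128,0),('hub',397,440,.228)]:
    X=onz(p,u/1.5,v/1.5,z);print(n,X.round(4),L(X))
E
```

```text
[ 0.431 -0.02   0.337] tool frame [ 0.022  0.006 -0.037] [[1.84385373 5.42823103]]
[ 0.455 -0.053  0.339] tool frame [ 0.005 -0.03  -0.035] [[-0.25913049 -0.81369793]]
[ 0.464 -0.024  0.34 ] tool frame [-0.01  -0.003 -0.032] [[-1.78701185 -6.7209313 ]]
[0.44  0.013 0.337] tool frame [ 0.007  0.037 -0.033] [[-0.15266528 -0.53220994]]
bedFR [ 0.4938 -0.117   0.028 ] [-0.141  -0.1077  0.028 ]
bedFL [0.4525 0.103  0.028 ] [-0.1418  0.1161  0.028 ]
padFR [ 0.4865 -0.0758  0.052 ] [-0.1407 -0.0659  0.052 ]
padFL [0.455  0.0475 0.052 ] [-0.1494  0.0611  0.052 ]
padR@platen [ 0.5352 -0.0688  0.052 ] [-0.0916 -0.0677  0.052 ]
padL@platen [0.5107 0.0649 0.052 ] [-0.0915  0.0681  0.052 ]
tinfront rim [0.4089 0.1207 0.075 ] [-0.1815  0.1414  0.075 ]
sciss tip [ 0.401  -0.0849  0.    ] [-0.2264 -0.0593  0.    ]
sciss rings [ 0.4877 -0.1913  0.    ] [-0.1604 -0.1797  0.    ]
hub [0.6123 0.0186 0.228 ] [1.00e-04 4.30e-03 2.28e-01]
```

Wrist view: pad front edge runs from (313,167) to (460,157). It is askew about 0.07 rad, with its left corner nearer the robot. Scissors at (240,85), front tin at (571,125), both clear of the path. The fingertips actually sit about 34 mm behind the nominal TCP at this opening. I'll back off and descend in front of the bed.

Request:
{"name": "carry_out", "arguments": {
  "commands": [
    [[0.4, 0.2, -0.1, 0, 0, 0], [0.24, 0, 0.97, 0, 0, 0], [0.24, 0, 0.97, 0, 0, 0], [0.24, 0, 0.97, 0, 0, 0], [0.24, 0, 0.97, 0, 0, 0], [0.24, 0, 0.97, 0, 0, 0], [0.2, 0, 0.8, 0, 0, 0], [0, 0, 0, 0, 0, 0], [0, 0, 0, 0, 0, 0]]
  ]
}}

```text
clock: 3.5
position: [0.4424, -0.0153, 0.0719]
ee_rot: [-0.09, 0.989, 0.013, 0.117]
ft_force: [0.6, -0.1, 0.9]
grip_width: 0.7
grasp_force: 0.0
```

```bash
cat >> h.py <<'E'
from scipy.spatial.transform import Rotation as Ro
q=np.array([.613,.0144,.1816])
def L(X):
    d=np.array(X)-[q[0],q[1],0];a=q[2];return np.round([np.cos(a)*d[0]+np.sin(a)*d[1],-np.sin(a)*d[0]+np.cos(a)*d[1],d[2]],4)
def st():
    o=get_obs();print(round(o['clock'],2),'local',L(o['position']),'Rlocal',(Ro.from_euler('z',-q[2])*Ro.from_quat(o['ee_rot'])).as_matrix().round(3).tolist(),'F',o['ft_force'].round(1),'j',o['joint_pos'].round(2));return o
E
python3 - <<'E'
from h import *
o=st()
S,C=camera_params('side'),camera_params('scene')
a=camera('side');b=camera('scene')
x=proj(S,o['position'])[0];y=proj(C,o['position'])[0]
x0,y0=(x-[33,45]).astype(int);x1,y1=(y-[33,45]).astype(int);print(x0,y0,x1,y1)
cv2.imwrite('pics/c4.png',np.hstack([crop(a,x0,y0,66,66,6),crop(b,x1,y1,66,66,6)]))
E
```

```text
3.5 local [-0.1732  0.0016  0.0719] Rlocal [[-0.972, -0.0, 0.234], [0.001, 1.0, 0.004], [-0.234, 0.004, -0.972]] F [ 0.6 -0.1  0.9] j [ 0.25 -0.11 -0.27  2.26 -0.1   0.76  1.8 ]
195 174 194 159
```

View pics/c4.png

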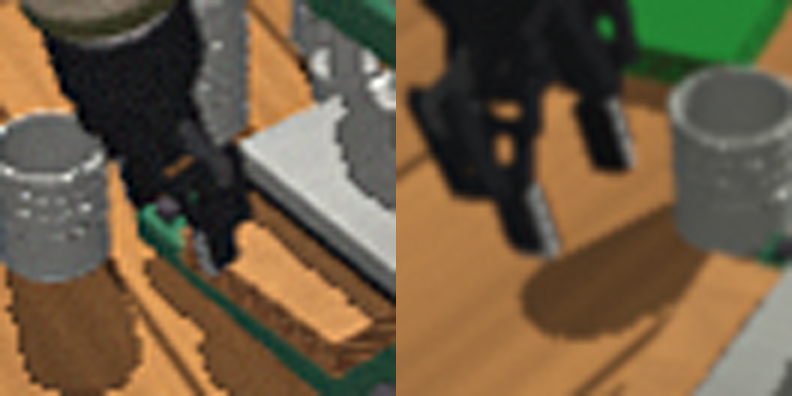

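Run:
```python
from h import *
S,C=camera_params('side'),camera_params('scene')
X=tri((S,(195+213/6,174+270/6)),(C,(194+(535-396)/6,159+253/6)))
print(X,L(X),proj(S,X)-[195+213/6,174+270/6])
```

```text
[ 0.43584614 -0.04692641  0.10254582] [-0.1853 -0.0283  0.1025] [[-0.20859567 -0.42786066]]
```

Request:
{"name": "carry_out", "arguments": {
  "commands": [
    [[0.23, 0, 0.97, 0, 0, 0], [0.12, 0, 0.51, 0, 0, 0], [0, 0, 0, 0, 0, 0], [0, 0, 0, 0, 0, 0], [-0.12, 0, 0.03, 0, 0, 0], [-0.12, 0, 0.03, 0, 0, 0], [-0.12, 0, 0.03, 0, 0, 0], [0, 0, 0, 0, 0, 0], [0, 0, 0, 0, 0, 0]]
  ]
}}

```text
clock: 4.35
position: [0.4582, -0.0131, 0.0126]
ee_rot: [-0.09, 0.989, 0.012, 0.12]
ft_force: [-0.2, -1.0, -0.5]
grip_width: 0.701
grasp_force: 0.0
```

Run:
```python
from h import *
o=st()
a=camera('side');w=camera('wrist')
A=crop(a,185,165,100,100,4);B=crop(w,150,60,200,200,2)
cv2.imwrite('pics/c5.png',np.hstack([A,B]))
```

```text
4.35 local [-0.1572  0.0009  0.0126] Rlocal [[-0.971, 0.001, 0.239], [0.001, 1.0, 0.002], [-0.239, 0.002, -0.971]] F [-0.2 -1.  -0.5] j [ 0.24  0.03 -0.28  2.28 -0.05  0.59  1.75]
```

Request:
{"name": "carry_out", "arguments": {
  "commands": [
    [[-0.1, 0, 0.025, 0, 0, 0], [-0.1, 0, 0.025, 0, 0, 0], [-0.1, 0, 0.025, 0, 0, 0], [0, 0, 0, 0, 0, 0]]
  ]
}}

```text
clock: 4.78
position: [0.4706, -0.0107, 0.0121]
ee_rot: [-0.09, 0.989, 0.012, 0.12]
ft_force: [-0.1, -0.5, -0.5]
grip_width: 0.702
grasp_force: 0.0
```

Request:
{"name": "carry_out", "arguments": {
  "commands": [
    [[-0.1, 0, 0.025, 0, 0, 0], [-0.1, 0, 0.025, 0, 0, 0], [0, 0, 0, 0, 0, 0]]
  ]
}}

```text
clock: 5.03
position: [0.4785, -0.0092, 0.0119]
ee_rot: [-0.09, 0.989, 0.012, 0.119]
ft_force: [-0.0, 0.1, -0.3]
grip_width: 0.702
grasp_force: 0.0
```

Request:
{"name": "carry_out", "arguments": {
  "commands": [
    [[-0.1, 0, 0.025, 0, 0, 0], [-0.1, 0, 0.025, 0, 0, 0], [0, 0, 0, 0, 0, 0]]
  ]
}}

```text
clock: 5.28
position: [0.4867, -0.0078, 0.012]
ee_rot: [-0.09, 0.989, 0.012, 0.12]
ft_force: [-0.4, -0.5, 0.1]
grip_width: 0.701
grasp_force: 0.0
```

Run:
```python
from h import *
o=st()
a=camera('side');w=camera('wrist');np.save('w.npy',w);np.save('wp.npy',camera_params('wrist'),allow_pickle=True)
A=crop(a,205,175,80,80,5);B=crop(w,130,60,200,200,2)
cv2.imwrite('pics/c6.png',np.hstack([A,B]))
```

```text
5.28 local [-0.1282  0.001   0.012 ] Rlocal [[-0.971, 0.001, 0.239], [0.001, 1.0, 0.002], [-0.239, 0.002, -0.971]] F [-0.4 -0.5  0.1] j [ 0.22  0.09 -0.28  2.22 -0.01  0.6   1.7 ]
```

View pics/c6.png

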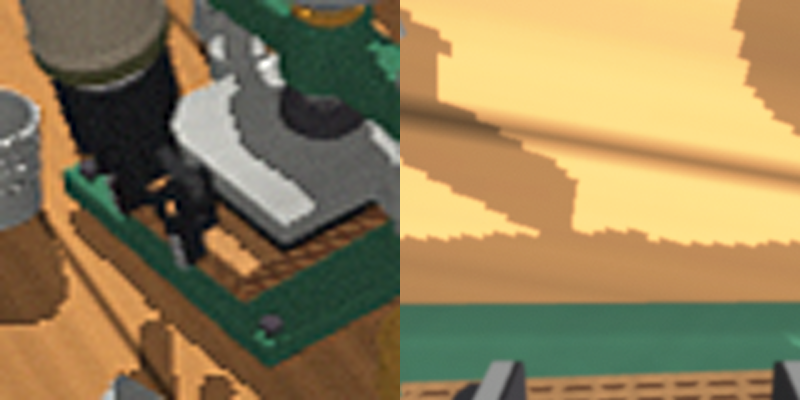

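Side half: the right fingertip at (187,262) is on the bed at the pad's front face. Wrist half: the pad's lower front edge runs from (530,384) to (770,374), with the fingers against it.

Run:
```python
from h import *
p=np.load('wp.npy',allow_pickle=True).item()
for X,Y,z in((530,384,.028),(770,374,.028),(450,304,.028),(750,303,.028)):
    print(L(onz(p,130+(X-400)/2,60+Y/2,z)))
```

```text
[-0.1224 -0.0326  0.028 ]
[-0.126   0.0354  0.028 ]
[-0.1506 -0.0507  0.028 ]
[-0.1507  0.0276  0.028 ]
```

Request:
{"name": "carry_out", "arguments": {
  "commands": [
    [[-0.1, 0, 0.025, 0, 0, 0], [-0.1, 0, 0.025, 0, 0, 0], [-0.1, 0, 0.025, 0, 0, 0], [0, 0, 0, 0, 0, 0]]
  ]
}}

```text
clock: 5.72
position: [0.499, -0.0055, 0.012]
ee_rot: [-0.09, 0.989, 0.012, 0.12]
ft_force: [1.1, 0.1, 0.3]
grip_width: 0.7
grasp_force: 0.0
```

Request:
{"name": "carry_out", "arguments": {
  "commands": [
    [[-0.06, 0, 0.015, 0, 0, 0], [-0.06, 0, 0.015, 0, 0, 0], [-0.06, 0, 0.015, 0, 0, 0], [0, 0, 0, 0, 0, 0]]
  ]
}}

```text
clock: 6.05
position: [0.5058, -0.0043, 0.0118]
ee_rot: [-0.09, 0.989, 0.012, 0.119]
ft_force: [0.7, 0.4, 0.2]
grip_width: 0.701
grasp_force: 0.0
```

Request:
{"name": "carry_out", "arguments": {
  "commands": [
    [[-0.05, 0, 0.012, 0, 0, 0], [-0.05, 0, 0.012, 0, 0, 0], [0, 0, 0, 0, 0, 0]]
  ]
}}

```text
clock: 6.3
position: [0.5097, -0.0036, 0.0118]
ee_rot: [-0.09, 0.989, 0.012, 0.119]
ft_force: [1.0, -0.4, -1.0]
grip_width: 0.698
grasp_force: 0.1
```

Request:
{"name": "carry_out", "arguments": {
  "commands": [
    [[-0.05, 0, 0.012, 0, 0, 0], [-0.05, 0, 0.012, 0, 0, 0], [0, 0, 0, 0, 0, 0]]
  ]
}}

```text
clock: 6.55
position: [0.5138, -0.0029, 0.0118]
ee_rot: [-0.09, 0.989, 0.012, 0.119]
ft_force: [0.4, 0.1, -0.8]
grip_width: 0.695
grasp_force: 0.1
```

Run:
```python
from h import *
st()
w=camera('wrist');np.save('w.npy',w);np.save('wp.npy',camera_params('wrist'),allow_pickle=True)
print(w[225:262:1,240].tolist())
```

```text
6.55 local [-0.1007  0.0009  0.0118] Rlocal [[-0.971, 0.001, 0.238], [0.001, 1.0, 0.002], [-0.238, 0.002, -0.971]] F [ 0.4  0.1 -0.8] j [ 0.21  0.15 -0.28  2.16  0.02  0.61  1.67]
[[71, 122, 97], [70, 121, 97], [71, 122, 97], [71, 122, 97], [71, 122, 98], [72, 123, 98], [72, 122, 97], [73, 122, 98], [72, 122, 97], [73, 122, 98], [72, 123, 98], [72, 122, 97], [73, 124, 99], [71, 123, 98], [72, 124, 98], [72, 123, 98], [72, 124, 98], [72, 124, 98], [82, 125, 98], [115, 127, 95], [159, 134, 94], [185, 139, 94], [193, 143, 94], [176, 128, 84], [141, 100, 67], [120, 83, 55], [141, 101, 66], [171, 126, 82], [188, 139, 91], [195, 145, 95], [188, 138, 91], [153, 110, 72], [115, 79, 53], [122, 86, 56], [160, 116, 77], [184, 136, 89], [195, 144, 94]]
```

```bash
cat >> h.py <<'E'
def padedge():
    o=get_obs();p=camera_params('wrist');w=camera('wrist').astype(int)
    us=[];P=[];B=[];vs=[]
    for u in range(205,310,5):
        d=w[:,u,0]-w[:,u,1]
        g=np.where(d<-25)[0]; g=g[g>150]
        if len(g)<5: continue
        v=g[-1]+1
        us.append(u);vs.append(v);P.append(L(onz(p,u,v,.028))[:2]);B.append(L(onz(p,u,g[0],.028))[:2])
    P=np.array(P);B=np.array(B)
    med=np.median(P[:,0]);k=abs(P[:,0]-med)<.01
    f=np.polyfit(P[k,1],P[k,0],1);f2=np.polyfit(B[:,1],B[:,0],1)
    print('v',vs);print('edge x at y=0 %.4f slope %.4f | bedfront %.4f slope %.4f | gap %.4f'%(f[1],f[0],f2[1],f2[0],f[1]-f2[1]))
E
python3 - <<'E'
from h import *
padedge()
E
```

```text
v [np.int64(244), np.int64(244), np.int64(244), np.int64(244), np.int64(244), np.int64(244), np.int64(244), np.int64(244), np.int64(244), np.int64(244), np.int64(244), np.int64(244), np.int64(244), np.int64(244), np.int64(244), np.int64(244), np.int64(244), np.int64(244), np.int64(244), np.int64(244), np.int64(244)]
edge x at y=0 -0.1002 slope 0.0016 | bedfront -0.1468 slope 0.0015 | gap 0.0466
```

Request:
{"name": "carry_out", "arguments": {
  "commands": [
    [[-0.05, 0, 0.012, 0, 0, 0], [0, 0, 0, 0, 0, 0]]
  ]
}}

```text
clock: 6.82
position: [0.515, -0.0027, 0.0115]
ee_rot: [-0.09, 0.989, 0.012, 0.119]
ft_force: [-2.7, -0.9, 2.9]
grip_width: 0.702
grasp_force: 1.9
```

Request:
{"name": "carry_out", "arguments": {
  "commands": [
    [[-0.05, 0, 0.012, 0, 0, 0], [0, 0, 0, 0, 0, 0]]
  ]
}}

```text
clock: 6.98
position: [0.5154, -0.0028, 0.0111]
ee_rot: [-0.089, 0.989, 0.012, 0.117]
ft_force: [-15.2, -1.9, 13.5]
grip_width: 0.703
grasp_force: 10.1
```

Request:
{"name": "carry_out", "arguments": {
  "commands": [
    [[-0.05, 0, 0.012, 0, 0, 0], [0, 0, 0, 0, 0, 0]]
  ]
}}

```text
clock: 7.15
position: [0.5149, -0.0028, 0.0094]
ee_rot: [-0.089, 0.989, 0.012, 0.115]
ft_force: [-13.1, -2.4, 0.1]
grip_width: 0.702
grasp_force: 6.9
```

The force rises firmly at the stop, so the pad is home. I'll back off a little and check the edge.

Request:
{"name": "carry_out", "arguments": {
  "commands": [
    [[0.25, 0, -0.06, 0, 0, 0], [0.25, 0, -0.06, 0, 0, 0], [0, 0, 0, 0, 0, 0], [0, 0, 0, 0, 0, 0]]
  ]
}}

```text
clock: 7.48
position: [0.4994, -0.0057, 0.0122]
ee_rot: [-0.089, 0.989, 0.012, 0.12]
ft_force: [0.7, -0.0, -0.3]
grip_width: 0.692
grasp_force: 0.0
```

Run:
```python
from h import *
st();padedge()
```

```text
7.48 local [-0.1153  0.0007  0.0122] Rlocal [[-0.971, 0.001, 0.239], [0.001, 1.0, 0.001], [-0.239, 0.001, -0.971]] F [ 0.7 -0.  -0.3] j [ 0.22  0.12 -0.28  2.19  0.    0.6   1.69]
v [np.int64(264), np.int64(264), np.int64(264), np.int64(264), np.int64(264), np.int64(264), np.int64(264), np.int64(264), np.int64(264), np.int64(264), np.int64(264), np.int64(264), np.int64(264), np.int64(264), np.int64(264), np.int64(264), np.int64(264), np.int64(264), np.int64(264), np.int64(264), np.int64(264)]
edge x at y=0 -0.0989 slope 0.0020 | bedfront -0.1485 slope -0.0047 | gap 0.0495
```

Request:
{"name": "carry_out", "arguments": {
  "commands": [
    [[0.97, 0, -0.24, 0, 0, 0], [0.2, 0, -0.05, 0, 0, 0], [-0.24, 0, -0.97, 0, 0, 0], [-0.24, 0, -0.97, 0, 0, 0], [-0.24, 0, -0.97, 0, 0, 0], [-0.24, 0, -0.97, 0, 0, 0], [-0.24, 0, -0.97, 0, 0, 0], [-0.24, 0, -0.97, 0, 0, 0], [-0.24, 0, -0.97, 0, 0, 0], [-0.24, 0, -0.97, 0, 0, 0], [0, 0, 0, 0, 1, 0], [0, 0, 0, 0, 1, 0], [0, 0, 0, 0, 0.3, 0], [0, 0, 0, 0, 0, 0], [0, 0, 0, 0, 0, 0]]
  ],
  "hand": 1
}}

```text
clock: 8.78
position: [0.4533, -0.0145, 0.3313]
ee_rot: [-0.091, 0.996, 0.001, -0.0]
ft_force: [0.6, 0.9, -0.0]
grip_width: -0.001
grasp_force: 0.0
```

Run:
```python
from h import *
o=st();print(o['grip_width'])
S,C=camera_params('side'),camera_params('scene')
np.savez('wheel.npz',s=camera('side'),c=camera('scene'))
```

```text
8.78 local [-0.1623  0.0005  0.3313] Rlocal [[-1.0, 0.0, 0.0], [0.0, 1.0, 0.002], [-0.0, 0.002, -1.0]] F [ 0.6  0.9 -0. ] j [ 0.25 -0.07 -0.3   1.64 -0.02  1.57  1.71]
-0.0006551271788977187
```

```bash
cat >> h.py <<'E'
def tipz(p,im,X):
    # lowest dark pixel near the tool axis -> z
    u0,v0=proj(p,X)[0]
    best=None
    for du in range(-3,4):
        c=im[:,int(round(u0))+du].max(1)<62
        up,_=proj(p,X+[0,0,.06])[0],0
        r=int(up[1])
        while not c[r] and r<int(v0)+5: r+=1
        while c[r]: r+=1
        best=max(best or 0,r)
    zs=np.linspace(X[2]-.05,X[2]+.1,301);vv=proj(p,np.c_[np.full(301,X[0]),np.full(301,X[1]),zs])[:,1]
    return best,zs[np.argmin(abs(vv-best))]
def handle(s,c,X0):
    out=[]
    for p,im in((camera_params('side'),s),(camera_params('scene'),c)):
        u,v=proj(p,X0)[0];m=np.zeros(im.shape[:2],np.uint8);m[int(v)-12:int(v)+13,int(u)-8:int(u)+9]=1
        m&=(im.max(2)<60).astype(np.uint8)
        n,lab,stt,cen=cv2.connectedComponentsWithStats(m,connectivity=4);k=1+stt[1:,4].argmax()
        out.append((p,((stt[k,0]+(stt[k,2]-1)/2),(stt[k,1]+(stt[k,3]-1)/2))));print('blob',stt[k],cen[k].round(1))
    X=tri(*out);l=L(X);print('handle',X.round(4),l,'ang',np.degrees(np.arctan2(l[1],l[0])).round(1),'r',np.hypot(l[0],l[1]).round(4))
    return X
E
python3 - <<'E'
from h import *
d=np.load('wheel.npz');o=get_obs()
for p,i in((camera_params('side'),d['s']),(camera_params('scene'),d['c'])): print(tipz(p,i,o['position']),o['position'][2])
handle(d['s'],d['c'],[.6443,-.0212,.252])
E
```

```text
(154, np.float64(0.3172803384868144)) 0.33178033848681443
(127, np.float64(0.3202803384868144)) 0.33178033848681443
blob [283 150   6  17  77] [285.4 157.8]
blob [285 169  13  24 191] [290.2 179.9]
handle [ 0.6443 -0.0198  0.252 ] [ 0.0246 -0.0392  0.252 ] ang -57.9 r 0.0463
```

Request:
{"name": "carry_out", "arguments": {
  "commands": [
    [[-1, -0.05, 0, 0, 0, 0], [-1, -0.05, 0, 0, 0, 0], [-1, -0.05, 0, 0, 0, 0], [-1, -0.05, 0, 0, 0, 0], [-1, 0, 0, 0, 0, 0], [-0.3, 0, 0, 0, 0, 0], [0, 0, 0, 0, 0, 0], [0, 0, 0.7, 0, 0, 0], [0, 0, 0.7, 0, 0, 0], [0, 0, 0.5, 0, 0, 0], [0, 0, 0, 0, 0, 0], [0, 0, 0, 0, 0, 0]]
  ]
}}

```text
clock: 9.88
position: [0.6617, 0.0151, 0.2563]
ee_rot: [-0.09, 0.996, 0.001, -0.0]
ft_force: [0.4, -1.2, 1.0]
grip_width: 0.0
grasp_force: 0.0
```

Run:
```python
from h import *
o=st()
S,C=camera_params('side'),camera_params('scene');s,c=camera('side'),camera('scene')
np.savez('pre.npz',s=s,c=c)
a=crop(s,255,115,66,66,6);b=crop(c,260,125,66,66,6)
print(proj(S,o['position']),proj(C,o['position']))
cv2.imwrite('pics/c7.png',np.hstack([a,b]))
```

```text
9.88 local [ 0.048  -0.0081  0.2563] Rlocal [[-1.0, 0.001, -0.001], [0.001, 1.0, 0.001], [0.001, 0.001, -1.0]] F [ 0.4 -1.2  1. ] j [ 0.14  0.42 -0.33  1.25  0.13  1.5   1.58]
[[284.47363116 150.18206736]] [[306.02145044 174.49077407]]
```

View pics/c7.png

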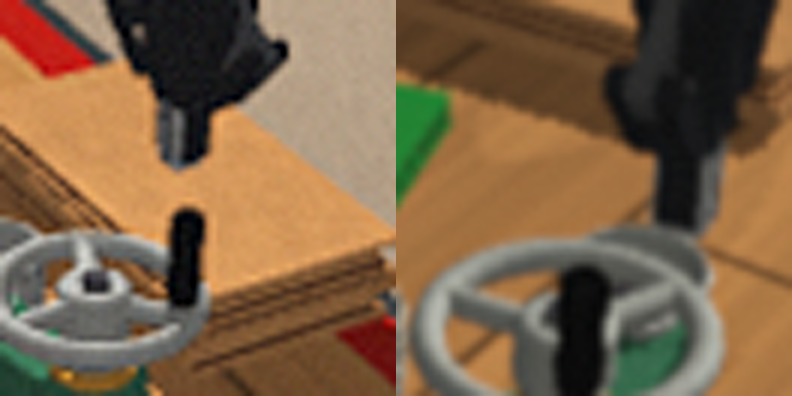

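The shut fingertips sit about 29 mm above the nominal TCP: side (180,168), with TCP projected at row 211 of the crop. The handle is at side (187,257) and scene (583,330), and the fingertips are on its anticlockwise side. I'll lower by 37 mm and then go round.

Run:
```python
import numpy as np,json
a=np.radians(-9.6-9*np.arange(0,41));P=50*np.c_[np.cos(a),np.sin(a)];P[0]=[48,-8.1]
D=np.diff(P,axis=0)/40
acc=np.zeros(2);out=[]
for d in D:
    acc+=d;r=acc.round(2);acc-=r;out.append([float(-r[0])+0.0,float(r[1])])
print(out[:20]);print(out[20:])
```

```text
[[0.02, -0.2], [0.07, -0.18], [0.11, -0.16], [0.13, -0.15], [0.15, -0.13], [0.16, -0.1], [0.19, -0.07], [0.19, -0.04], [0.19, -0.02], [0.2, 0.02], [0.19, 0.05], [0.18, 0.07], [0.17, 0.11], [0.14, 0.13], [0.13, 0.15], [0.1, 0.17], [0.07, 0.18], [0.05, 0.19], [0.01, 0.2], [-0.02, 0.19]]
[[-0.05, 0.19], [-0.07, 0.18], [-0.11, 0.17], [-0.13, 0.15], [-0.15, 0.12], [-0.16, 0.1], [-0.19, 0.08], [-0.19, 0.04], [-0.19, 0.01], [-0.2, -0.02], [-0.19, -0.04], [-0.18, -0.08], [-0.17, -0.1], [-0.14, -0.13], [-0.13, -0.15], [-0.1, -0.17], [-0.07, -0.18], [-0.05, -0.19], [-0.01, -0.2], [0.02, -0.2]]
```

Request:
{"name": "carry_out", "arguments": {
  "commands": [
    [[0, 0, 0.5, 0, 0, 0], [0, 0, 0.43, 0, 0, 0], [0, 0, 0, 0, 0, 0], [0, 0, 0, 0, 0, 0]]
  ]
}}

```text
clock: 10.32
position: [0.6626, 0.0157, 0.2195]
ee_rot: [-0.09, 0.996, 0.001, -0.0]
ft_force: [-0.4, -0.6, 0.9]
grip_width: -0.004
grasp_force: 0.0
```

First part to about the quarter turn, then check.

Request:
{"name": "carry_out", "arguments": {
  "commands": [
    [[0.02, -0.2, 0, 0, 0, 0], [0.07, -0.18, 0, 0, 0, 0], [0.11, -0.16, 0, 0, 0, 0], [0.13, -0.15, 0, 0, 0, 0], [0.15, -0.13, 0, 0, 0, 0], [0.16, -0.1, 0, 0, 0, 0], [0.19, -0.07, 0, 0, 0, 0]]
  ]
}}

```text
clock: 10.9
position: [0.6367, -0.0298, 0.2184]
ee_rot: [-0.09, 0.996, 0.001, -0.0]
ft_force: [3.1, 2.3, -0.0]
grip_width: -0.002
grasp_force: 1.8
```

Run:
```python
from h import *
o=st();s,c=camera('side'),camera('scene')
l=o['position'];a=np.arctan2(L(l)[1],L(l)[0])-.5+q[2]
handle(s,c,[q[0]+.047*np.cos(a),q[1]+.047*np.sin(a),.251])
```

```text
10.9 local [ 0.0153 -0.0478  0.2184] Rlocal [[-1.0, 0.001, 0.0], [0.001, 1.0, 0.002], [-0.0, 0.002, -1.0]] F [ 3.1  2.3 -0. ] j [ 0.21  0.37 -0.32  1.38  0.11  1.41  1.65]
blob [277 154   6  17  87] [279.3 161.5]
blob [272 166  12  24 233] [277.5 176.1]
handle [ 0.6153 -0.0308  0.2528] [-0.0059 -0.0448  0.2528] ang -97.5 r 0.0452
```

Request:
{"name": "carry_out", "arguments": {
  "commands": [
    [[0.19, -0.04, 0, 0, 0, 0], [0.19, -0.02, 0, 0, 0, 0], [0.2, 0.02, 0, 0, 0, 0], [0.19, 0.05, 0, 0, 0, 0], [0.18, 0.07, 0, 0, 0, 0], [0.17, 0.11, 0, 0, 0, 0], [0.14, 0.13, 0, 0, 0, 0], [0.13, 0.15, 0, 0, 0, 0], [0.1, 0.17, 0, 0, 0, 0]]
  ]
}}

```text
clock: 11.75
position: [0.573, -0.0155, 0.2183]
ee_rot: [-0.09, 0.996, 0.0, -0.001]
ft_force: [2.8, -2.5, 0.4]
grip_width: -0.0
grasp_force: 1.6
```

Request:
{"name": "carry_out", "arguments": {
  "commands": [
    [[0.07, 0.18, 0, 0, 0, 0], [0.05, 0.19, 0, 0, 0, 0], [0.01, 0.2, 0, 0, 0, 0], [-0.02, 0.19, 0, 0, 0, 0], [-0.05, 0.19, 0, 0, 0, 0], [-0.07, 0.18, 0, 0, 0, 0], [-0.11, 0.17, 0, 0, 0, 0], [-0.13, 0.15, 0, 0, 0, 0]]
  ]
}}

```text
clock: 12.42
position: [0.5728, 0.0448, 0.218]
ee_rot: [-0.09, 0.996, 0.001, -0.001]
ft_force: [0.4, -5.9, -1.2]
grip_width: -0.002
grasp_force: 2.3
```

Run:
```python
from h import *
o=st();s,c=camera('side'),camera('scene')
l=o['position'];a=np.arctan2(L(l)[1],L(l)[0]);print(np.degrees(a),np.hypot(*L(l)[:2]));a+=-.5+q[2]
handle(s,c,[q[0]+.047*np.cos(a),q[1]+.047*np.sin(a),.251])
```

```text
12.42 local [-0.0341  0.0372  0.218 ] Rlocal [[-1.0, 0.0, -0.002], [0.0, 1.0, 0.002], [0.002, 0.002, -1.0]] F [ 0.4 -5.9 -1.2] j [ 0.16  0.24 -0.37  1.55  0.09  1.37  1.53]
132.51044707800085 0.050464343847909085
blob [251 138  17  21 179] [258.3 144.6]
blob [286 146   9  22 150] [290.1 156.4]
handle [0.5924 0.0576 0.2574] [-0.0124  0.0462  0.2574] ang 105.0 r 0.0478
```

Request:
{"name": "carry_out", "arguments": {
  "commands": [
    [[-0.15, 0.12, 0, 0, 0, 0], [-0.16, 0.1, 0, 0, 0, 0], [-0.19, 0.08, 0, 0, 0, 0], [-0.19, 0.04, 0, 0, 0, 0], [-0.19, 0.01, 0, 0, 0, 0], [-0.2, -0.02, 0, 0, 0, 0], [-0.19, -0.04, 0, 0, 0, 0], [-0.18, -0.08, 0, 0, 0, 0]]
  ]
}}

```text
clock: 13.18
position: [0.6289, 0.0632, 0.2181]
ee_rot: [-0.09, 0.996, 0.001, -0.001]
ft_force: [-4.5, 1.1, 0.9]
grip_width: 0.001
grasp_force: 1.9
```

Request:
{"name": "carry_out", "arguments": {
  "commands": [
    [[-0.17, -0.1, 0, 0, 0, 0], [-0.14, -0.13, 0, 0, 0, 0], [-0.13, -0.15, 0, 0, 0, 0], [-0.1, -0.17, 0, 0, 0, 0], [-0.07, -0.18, 0, 0, 0, 0], [-0.05, -0.19, 0, 0, 0, 0], [-0.01, -0.2, 0, 0, 0, 0], [0, 0, 0, 0, 0, 0]]
  ]
}}

```text
clock: 13.85
position: [0.6639, 0.0223, 0.2181]
ee_rot: [-0.09, 0.996, 0.001, -0.0]
ft_force: [0.2, 1.5, -1.1]
grip_width: 0.0
grasp_force: 0.7
```

Run:
```python
from h import *
o=st();s,c=camera('side'),camera('scene')
l=o['position'];a=np.arctan2(L(l)[1],L(l)[0]);print(np.degrees(a),np.hypot(*L(l)[:2]));a+=-.5+q[2]
handle(s,c,[q[0]+.047*np.cos(a),q[1]+.047*np.sin(a),.247])
```

```text
13.85 local [ 0.0515 -0.0014  0.2181] Rlocal [[-1.0, 0.002, -0.0], [0.002, 1.0, 0.002], [0.0, 0.002, -1.0]] F [ 0.2  1.5 -1.1] j [ 0.14  0.43 -0.34  1.3   0.14  1.43  1.56]
-1.5571716659988466 0.0515190256119038
blob [284 143   6  21  98] [286.1 153. ]
blob [296 168  13  25 208] [301.6 179.2]
handle [6.613e-01 3.000e-04 2.519e-01] [ 0.0449 -0.0226  0.2519] ang -26.7 r 0.0503
```

Request:
{"name": "carry_out", "arguments": {
  "commands": [
    [[0.03, -0.19, 0, 0, 0, 0], [0.05, -0.18, 0, 0, 0, 0], [0.07, -0.17, 0, 0, 0, 0], [0, 0, 0, 0, 0, 0], [0, 0, 0, 0, 0, 0], [-0.07, 0.17, 0, 0, 0, 0], [-0.05, 0.18, 0, 0, 0, 0], [0, 0, -0.5, 0, 0, 0], [0, 0, -0.5, 0, 0, 0], [0, 0, 0, 0, 0, 0], [0, 0, 0, 0, 0, 0]]
  ]
}}

```text
clock: 14.87
position: [0.664, 0.0172, 0.2594]
ee_rot: [-0.091, 0.996, 0.001, 0.001]
ft_force: [0.6, 0.4, -0.9]
grip_width: 0.005
grasp_force: 0.0
```

```bash
cat >> h.py <<'E'
def angfit(s,c,z,init):
    # fit handle angle on known circle: silhouette of handle vs dark mask (both cameras)
    best=[]
    for p,im in((camera_params('side'),s),(camera_params('scene'),c)):
        d=(im.max(2)<60).astype(float)
        sc=[]
        A=np.radians(np.arange(init-40,init+41,.5))
        for a in A:
            t=np.linspace(-.027,.027,25);ang=np.linspace(0,2*np.pi,16)
            C0=np.array([q[0]+.05*np.cos(a+q[2]),q[1]+.05*np.sin(a+q[2])])
            pin=np.array([[C0[0]+r*np.cos(g),C0[1]+r*np.sin(g),z+h] for h in t for g in ang for r in(.005,.010)])
            uv=proj(p,pin).astype(np.float32)
            pout=np.array([[C0[0]+.014*np.cos(g),C0[1]+.014*np.sin(g),z+h] for h in t for g in ang])
            hull=lambda P:cv2.convexHull(np.round(proj(p,P)*16).astype(np.int32))
            m=np.zeros(d.shape,np.uint8);cv2.fillConvexPoly(m,hull(pin),1,shift=4)
            k=np.zeros(d.shape,np.uint8);cv2.fillConvexPoly(k,hull(pout),1,shift=4)
            ring=(k>0)&(m==0);sc.append(d[m>0].mean()-d[ring].mean())
        sc=np.array(sc);w=np.clip(sc-sc.max()+.15,0,None);best.append((np.degrees((A*w).sum()/w.sum()),sc.max()))
    print('angfit side,scene',np.round(best,2).tolist())
E
python3 - <<'E'
from h import *
o=st();s,c=camera('side'),camera('scene');np.savez('p2.npz',s=s,c=c)
d=np.load('pre.npz');w=np.load('wheel.npz')
for n,(x,y,z) in dict(wheel=(w['s'],w['c'],.252),pre=(d['s'],d['c'],.252),now=(s,c,.2465)).items():
    print(n);angfit(x,y,z,-58)
a=np.radians(-55)+q[2]
handle(d['s'],d['c'],[.6443,-.0205,.252]);handle(s,c,[.6443,-.0205,.2465])
E
```

```text
14.87 local [ 0.0507 -0.0064  0.2594] Rlocal [[-1.0, -0.0, 0.002], [-0.0, 1.0, 0.002], [-0.002, 0.002, -1.0]] F [ 0.6  0.4 -0.9] j [ 0.14  0.42 -0.34  1.23  0.14  1.51  1.57]
wheel
angfit side,scene [[-63.25, 0.6], [-60.51, 0.72]]
pre
angfit side,scene [[-62.73, 0.58], [-60.51, 0.73]]
now
angfit side,scene [[-58.32, 0.56], [-55.51, 0.74]]
blob [283 150   6  16  75] [285.5 157.7]
blob [285 169  13  24 189] [290.2 180. ]
handle [ 0.6445 -0.0198  0.253 ] [ 0.0248 -0.0393  0.253 ] ang -57.7 r 0.0465
blob [282 151   7  16  76] [285.5 158.6]
blob [285 171  13  24 197] [291.9 181.9]
handle [ 0.6443 -0.0183  0.2475] [ 0.0248 -0.0378  0.2475] ang -56.7 r 0.0452
```

Comparing with the picture taken before the turn, about 4.8° remains. I'll go back in for that.

Request:
{"name": "carry_out", "arguments": {
  "commands": [
    [[0, 0, 0.5, 0, 0, 0], [0, 0, 0.5, 0, 0, 0], [0.05, -0.18, 0, 0, 0, 0], [0.07, -0.17, 0, 0, 0, 0], [0.03, -0.05, 0, 0, 0, 0], [0.02, -0.04, 0, 0, 0, 0], [0, 0, 0, 0, 0, 0], [0, 0, 0, 0, 0, 0], [-0.05, 0.09, 0, 0, 0, 0], [-0.07, 0.17, 0, 0, 0, 0], [-0.05, 0.18, 0, 0, 0, 0], [0, 0, -0.5, 0, 0, 0], [0, 0, -0.5, 0, 0, 0], [0, 0, 0, 0, 0, 0], [0, 0, 0, 0, 0, 0]]
  ]
}}

```text
clock: 16.22
position: [0.664, 0.017, 0.2595]
ee_rot: [-0.091, 0.996, 0.001, 0.001]
ft_force: [-0.4, -0.1, 0.1]
grip_width: -0.001
grasp_force: 0.0
```

Run:
```python
from h import *
o=st();s,c=camera('side'),camera('scene');np.savez('p3.npz',s=s,c=c)
angfit(s,c,.246,-58)
handle(s,c,[.6443,-.0205,.246])
```

```text
16.22 local [ 0.0506 -0.0066  0.2595] Rlocal [[-1.0, -0.0, 0.002], [-0.0, 1.0, 0.002], [-0.002, 0.002, -1.0]] F [-0.4 -0.1  0.1] j [ 0.14  0.42 -0.34  1.23  0.14  1.51  1.57]
angfit side,scene [[-61.74, 0.57], [-58.33, 0.68]]
blob [282 152   7  16  75] [285.4 159.5]
blob [285 171  13  24 189] [290.9 181.7]
handle [ 0.6438 -0.0183  0.2454] [ 0.0244 -0.0377  0.2454] ang -57.1 r 0.0449
```

Request:
{"name": "carry_out", "arguments": {
  "commands": [
    [[0, 0, 0.5, 0, 0, 0], [0, 0, 0.5, 0, 0, 0], [0.05, -0.18, 0, 0, 0, 0], [0.07, -0.17, 0, 0, 0, 0], [0.03, -0.06, 0, 0, 0, 0], [0.04, -0.06, 0, 0, 0, 0], [0, 0, 0, 0, 0, 0], [0, 0, 0, 0, 0, 0], [-0.07, 0.12, 0, 0, 0, 0], [-0.07, 0.17, 0, 0, 0, 0], [-0.05, 0.18, 0, 0, 0, 0], [0, 0, -0.5, 0, 0, 0], [0, 0, -0.5, 0, 0, 0], [0, 0, 0, 0, 0, 0], [0, 0, 0, 0, 0, 0]]
  ]
}}

```text
clock: 17.57
position: [0.664, 0.0171, 0.2595]
ee_rot: [-0.091, 0.996, 0.001, 0.001]
ft_force: [1.0, 1.0, -0.7]
grip_width: -0.002
grasp_force: 0.0
```

Run:
```python
from h import *
o=st();s,c=camera('side'),camera('scene');np.savez('p4.npz',s=s,c=c)
angfit(s,c,.246,-58)
handle(s,c,[.6443,-.0205,.246])
```

```text
17.57 local [ 0.0506 -0.0065  0.2595] Rlocal [[-1.0, -0.0, 0.002], [-0.0, 1.0, 0.002], [-0.002, 0.002, -1.0]] F [ 1.   1.  -0.7] j [ 0.14  0.42 -0.34  1.23  0.14  1.51  1.57]
angfit side,scene [[-62.32, 0.57], [-60.02, 0.69]]
blob [282 152   7  16  75] [285.3 159.5]
blob [285 171  14  24 190] [290.3 182.1]
handle [ 0.6444 -0.0172  0.2449] [ 0.0252 -0.0368  0.2449] ang -55.6 r 0.0446
```

Request:
{"name": "carry_out", "arguments": {
  "commands": [
    [[0, 0, -1, 0, 0, 0], [0, 0, -1, 0, 0, 0], [1, 0, 0, 0, 0, 0], [1, 0, 0, 0, 0, 0], [1, 0, 0, 0, 0, 0], [1, 0, 0, 0, 0, 0], [1, 0, 0, 0, 0, 0], [0.5, 0, 0, 0, 0, 0], [0, 0, 0, 0, 0, 0], [0, 0, 0, 0, 0, 0], [0, 0, 0, 0, 0, 0]]
  ]
}}

```text
clock: 18.58
position: [0.4473, -0.0237, 0.3379]
ee_rot: [-0.09, 0.996, 0.001, -0.001]
ft_force: [-0.0, -0.5, 0.6]
grip_width: -0.002
grasp_force: 0.0
```

Run:
```python
from h import *
o=st();s,c=camera('side'),camera('scene')
d=np.load('wheel.npz')   # taken after the pad push, arm at about the same place
angfit(s,c,.246,-58)
for n,a,b in(('side',s,d['s']),('scene',c,d['c'])):
    m=(abs(a.astype(int)-b).max(2)>60).astype(np.uint8);k,l,t,ce=cv2.connectedComponentsWithStats(m)
    print(n,[(x[:5].tolist()) for x in t[1:] if x[4]>15])
print(hand_in())
```

```text
18.58 local [-0.1698 -0.0075  0.3379] Rlocal [[-1.0, 0.001, -0.001], [0.001, 1.0, 0.002], [0.001, 0.002, -1.0]] F [-0.  -0.5  0.6] j [ 0.31 -0.08 -0.33  1.64 -0.03  1.59  1.73]
angfit side,scene [[-62.32, 0.57], [-60.15, 0.7]]
side [[143, 1, 50, 10, 56], [209, 5, 16, 6, 16], [80, 20, 12, 35, 75], [86, 20, 7, 12, 27], [53, 89, 7, 16, 31], [58, 106, 6, 13, 23], [262, 153, 21, 6, 35], [256, 164, 17, 5, 25], [29, 168, 5, 18, 20], [256, 169, 29, 5, 44], [235, 190, 33, 31, 68], [292, 199, 12, 6, 16], [254, 205, 14, 12, 28], [266, 256, 10, 4, 16], [277, 266, 5, 10, 17], [279, 273, 8, 6, 19], [287, 275, 20, 5, 29], [120, 350, 3, 22, 23], [266, 357, 15, 18, 84], [264, 373, 7, 11, 41], [280, 376, 5, 8, 17]]
scene [[191, 14, 5, 9, 34], [231, 22, 7, 4, 18], [208, 25, 19, 3, 26], [194, 26, 15, 68, 295], [207, 28, 25, 6, 60], [230, 29, 8, 31, 132], [233, 62, 7, 17, 70], [220, 85, 14, 27, 168], [213, 96, 5, 13, 58], [295, 188, 12, 6, 16], [313, 211, 16, 6, 25], [182, 287, 11, 7, 25], [254, 287, 19, 9, 39], [175, 293, 16, 19, 55], [46, 320, 13, 12, 67], [24, 326, 9, 5, 21], [0, 334, 9, 9, 30], [153, 341, 6, 6, 17], [8, 350, 9, 7, 19]]
the job is handed in; nothing more can be done
None
```

The pad is square against the stop, the wheel has gone one full clockwise turn by its handle (within about 0.5° by the cameras), the arm finished clear of the press, and the job was handed in at about 18.7 s; I did not measure the final nip.

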